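Line up oil tins by height in a display rack

TASK

For the sale, stand the four oil tins upright in the wooden display rack, one in each bay, in order of height: the shortest in the bay next to the price-ticket stand, the tallest in the bay at the coin dish. Set them down rather than dropping them, let none fall over, and leave the jar of screws and the white mug where they are.

Things in the scene. Friction and masses are not known exactly. Their poses are not given: they have to be found in the camera images.
- tin_red: loose closed oil tin, red with a white band, the shortest of the four, 105 mm tall: round body 50 mm in diameter, 39 mm high; cone shoulder 28 mm high; neck 25 mm in diameter, 18 mm high; dark screw cap 30 mm in diameter, 20 mm high, the grip from above. Rigid, 0.1 to 0.55 kg. Origin: centre of the underside, z up
- tin_yellow: loose closed oil tin, yellow with a grey band, the second shortest of the four, 130 mm tall: round body 58 mm in diameter, 64 mm high; cone shoulder 28 mm high; neck 25 mm in diameter, 18 mm high; dark screw cap 30 mm in diameter, 20 mm high, the grip from above. Rigid, 0.1 to 0.55 kg. Origin: centre of the underside, z up
- tin_green: loose closed oil tin, green with a white band, the second tallest of the four, 155 mm tall: round body 66 mm in diameter, 89 mm high; cone shoulder 28 mm high; neck 25 mm in diameter, 18 mm high; dark screw cap 30 mm in diameter, 20 mm high, the grip from above. Rigid, 0.1 to 0.55 kg. Origin: centre of the underside, z up
- tin_blue: loose closed oil tin, blue with a yellow band, the tallest of the four, 180 mm tall: round body 76 mm in diameter, 114 mm high; cone shoulder 28 mm high; neck 25 mm in diameter, 18 mm high; dark screw cap 30 mm in diameter, 20 mm high, the grip from above. Rigid, 0.1 to 0.55 kg. Origin: centre of the underside, z up
- rack: fixed wooden rack 116 (x) by 428 mm (y), turned up to 0.2 rad. Four bays in a row: centres at x = 0, y = -157.5, -52.5, 52.5, 157.5 mm; inside 100 (x) by 97 mm (y), floor 10 mm above the table, open above. Walls 8 mm thick; tops above the table: partitions and back (+x) 40, ends 58, front lip 24 mm; brass rail along the back at 76 mm. Origin: on the table under its centre, z up
- stand: fixed price-ticket stand: dark round foot 60 mm in diameter, thin stem and a blank cream card 60 mm wide with an orange top edge, facing the far side and leaning back to -x; about 105 mm tall. It stands at one end of the rack, 260 mm from the rack's centre along its y axis; the end changes. Origin: centre of its underside
- dish: fixed shallow blue coin dish with three coins, 76 mm in diameter, 20 mm tall, at the other end of the rack, 260 mm from its centre. Origin: centre of its underside
- jar: loose glass jar of screws with a brass lid, 60 mm in diameter, 66 mm tall, standing among the tins; not to be moved. Origin: centre of its underside
- mug: loose white mug with one handle at its +y side, 68 mm in diameter (handle reaching to about 60 mm from the axis), 72 mm tall, standing among the tins; not to be moved. Origin: centre of its underside

How it is judged:
By the outcome, as a careful person would: the job done as asked, in the order asked, and still so for the second after the job is handed in, with the robot touching nothing.
It also fails if it takes over 106 s, if anything falls off the work surface, if the arm or the gripper's body presses on something with over 40 N, if the wrist force passes 120 N, or if a joint passes its speed limit or range.

ROBOT

A 6-joint arm with a two-finger parallel gripper is mounted at the origin on the work surface. World frame = base frame: x ahead of the robot, y to its left, z up, the work surface at z = 0. Lengths are in mm, angles in rad, forces in N, time in s.
With the tool pointing down it reaches from about 350 to 975 mm from the base axis. Payload 7.1 kg.
Tool frame: the origin (TCP) lies on the mounting face of the last link; the fingertips stand 182 mm ahead of it and the grasp point (between the pads) lies 163 mm ahead of it (ctrl.tcp_to_tips is the distance from the TCP to the fingertips, in mm); z points along the fingers, y is the direction in which the jaws open and shut (so a half turn about z gives the same grasp; the last joint's range is limited). The gripper opens to 88 mm and grips with 3 to 60 N. Pads are 20 mm wide; open, the fingers measure 115 mm over their backs; the gripper's body (75 mm by 178 mm) begins 61 mm behind the grasp point.
Start: joints at [1.196, 0.423, 1.63, -0, 1.089, -0.019], TCP at [217.681, 585.851, 404.675] pointing down, gripper open.
Joint ranges: [-3, 3], [-0.9, 2.11], [0.09, 2.58], [-1.31, 4.45], [0.11, 2.69], [-2.54, 2.54]. Speed limits (rad/s): [2.39, 2.39, 3.01, 3.14, 3.14, 3.14].

INTERFACE

Orientations are given as a rotation vector (axis times angle).
In Python, from workcell import ctrl gives the robot as it stands. The module is installed in compiled form; this text tells all that it offers.
- The arm moves only by the tool send_rows, never from a script. Its argument "commands" is a list of rows, each an object with "translation": the shift along the world's x, y, z normalised to -1 to 1, where 1 is 0.1 m, a list of three; "twist": the turn, a rotation vector about the world's x, y, z normalised to -1 to 1, where 1 is 0.5 rad, a list of three. A call has exactly 10 rows; each row is the pose to reach, as a shift and turn from the pose commanded when the call began; what a row does not reach only later rows make up. A row lasts 1/10 s, in which the tool goes at most 50 mm and 8.59 degrees, less where a joint would pass 70% of its speed; a pose out of reach is approached as far as the arm can. A call with a number of a shift or a turn outside -1 to 1 is refused whole. A call with a gripper value outside its range is refused whole. "grip" is the closure, from -1 (fully open) to 1 (shut), set as the call begins (left out, the last holds). The fingers move at their own pace and stop on an object; the grip force is fixed at half the most. Time passes only in rows, so rows that repeat a pose let the fingers close, or fill a call up. It gives the time, the measured TCP pose, the force and the opening at its end, in the units of the state.
- ctrl.get_obs(): the state, without advancing time (a new reading comes with each control period).
- ctrl.get_image(name): name is "scene" or "top"; returns a dict with "img" (480x640x3 uint8, red, green, blue), "intrinsics" (3x3 intrinsics, pixels), "cam_to_world" (4x4, takes a point from camera to world coordinates). Camera axes: x right, y down, z forward; pixel columns grow to the right and rows downward; lengths in mm; the calibration is good to about 2 mm. A picture is of the moment at which its call begins. There is no depth.
- ctrl.close_job(): hands the job in, once; it reports no verdict.
The state is a dict: "t": time; "qpos": joint angles; "qvel": joint speeds; "joint_torque": joint torques, N m; "ee_pos": TCP position; "orientation": TCP orientation; "ft_force": force on the tool from outside, world axes, zero at the start; "moment": the same for the moment, N m; "width": finger opening in mm.
Only numpy, scipy, OpenCV 4.12 (cv2) and the standard library are available. Lean on these libraries where they do the work, as an engineer would, in place of code of your own. Each camera call takes 0.05 s, during which the arm holds its last target. There are 200 camera calls.

## Working session

There is one attempt and no reset: what is moved stays moved. The work goes in short steps, Python scripts to look and compute and a tool call to move; the robot and the scene stay as the last step left them, time stands still between calls to the robot, and variables do not carry over. Pictures are saved under pics/ and viewed, about 12 in all and at most 16, crops included, and the job is handed in when it is done.

Besides the shell and the picture viewer there is one more tool, called after "Emit:" by a JSON object that holds its "name" and its "arguments", one argument or row to a line. send_rows: Moves the arm, as the interface text tells. Its arguments: {"type":"object","properties":{"commands":{"type":"array","items":{"type":"object","properties":{"translation":{"type":"array","items":{"type":"number"}},"twist":{"type":"array","items":{"type":"number"}}}}},"grip":{"type":"number"}},"required":["commands"]}

```bash
mkdir -p pics; python3 - <<'E'
from workcell import ctrl
import cv2,numpy as np,pickle
o=ctrl.get_obs();print({k:np.round(v,3) for k,v in o.items()})
d={}
for n in("scene","top"):
    r=ctrl.get_image(n);d[n]=r
    cv2.imwrite(f"pics/{n}0.png",cv2.cvtColor(r["img"],cv2.COLOR_RGB2BGR));print(n,np.round(r["intrinsics"],1).tolist(),np.round(r["cam_to_world"],3).tolist())
pickle.dump(d,open("im0.pkl","wb"))
E
```

```text
{'t': np.float64(0.0), 'qpos': array([ 1.196,  0.424,  1.631,  0.   ,  1.089, -0.019]), 'qvel': array([ 0.002,  0.   ,  0.   , -0.   , -0.001, -0.001]), 'joint_torque': array([-2.0000e-03, -5.4461e+01, -2.7367e+01,  6.4000e-02,  2.3000e-02,
       -0.0000e+00]), 'ee_pos': array([217.577, 585.624, 403.931]), 'orientation': array([-5.560e-01, -3.092e+00,  2.000e-03]), 'ft_force': array([ 0.279,  0.323, -0.318]), 'moment': array([-0.069,  0.038, -0.006]), 'width': np.float64(87.92)}
scene [[465.9, 0.0, 326.3], [0.0, 465.9, 232.6], [0.0, 0.0, 1.0]] [[-0.809, 0.444, -0.384, 905.443], [0.587, 0.624, -0.515, 562.914], [0.011, -0.642, -0.766, 843.102], [0.0, 0.0, 0.0, 1.0]]
top [[509.7, 0.0, 320.4], [0.0, 509.7, 225.3], [0.0, 0.0, 1.0]] [[-0.015, -0.982, 0.191, 333.15], [-1.0, 0.015, -0.001, -10.236], [-0.002, -0.191, -0.982, 1028.495], [0.0, 0.0, 0.0, 1.0]]
```

View pics/top0.png

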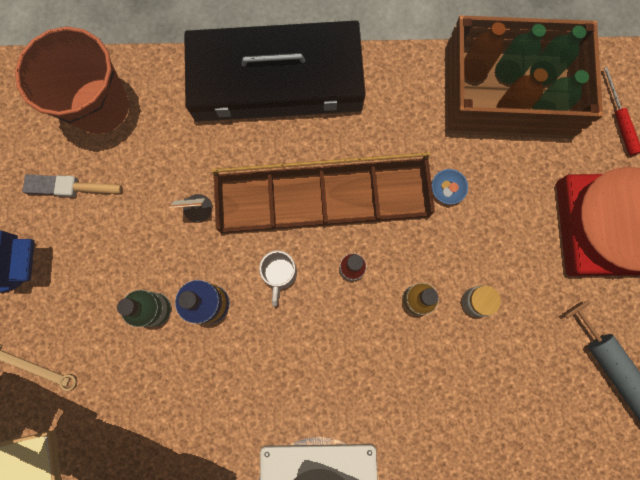

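View pics/scene0.png

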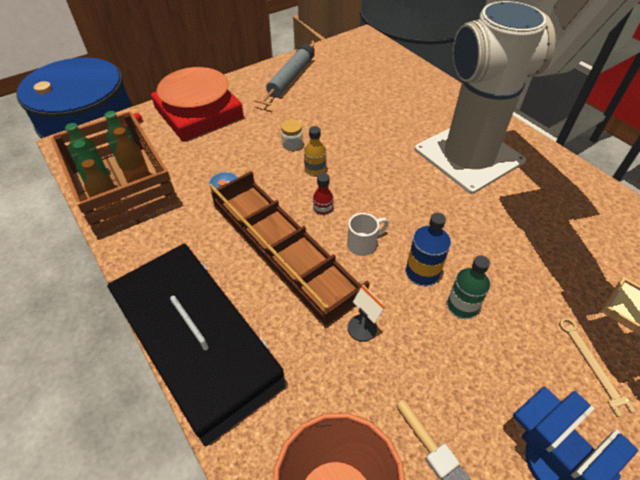

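The top view shows the stand at the left end of the rack (197,207; +y) and the dish at the right end (449,187; -y). The caps are at red (355,262), yellow (429,298), green (126,308) and blue (188,300). The mug is at (278,270) and the jar at (484,302).

```bash
cat > h.py <<'E'
import numpy as np,cv2
def ray(r,uv,z):
    K,T=r["intrinsics"],r["cam_to_world"]
    d=T[:3,:3]@np.linalg.solve(K,[uv[0],uv[1],1.]);c=T[:3,3]
    return (c+d*(z-c[2])/d[2])[:2]
def proj(r,p):
    K,T=r["intrinsics"],r["cam_to_world"]
    q=K@(T[:3,:3].T@(np.array(p,float)-T[:3,3]));return q[:2]/q[2]
def blob(img,box,f):
    x0,y0,x1,y1=box;h=cv2.cvtColor(img[y0:y1,x0:x1],cv2.COLOR_RGB2HSV)
    m=f(h).astype(np.uint8)
    n,l,s,c=cv2.connectedComponentsWithStats(m);k=1+np.argmax(s[1:,4])
    return c[k]+[x0,y0],s[k,4],s[k,:4]+[x0,y0,0,0],(l==k)
E
python3 - <<'E'
from h import *;import pickle
d=pickle.load(open("im0.pkl","rb"));t,s=d["top"],d["scene"]
dark=lambda h:(h[...,2]<75)&(h[...,1]<110)
H=dict(red=105,yellow=130,green=155,blue=180)
T=dict(red=(343,250,368,274),yellow=(416,286,442,312),green=(112,294,138,322),blue=(174,286,204,314))
S=dict(red=(314,172,332,186),yellow=(305,124,325,142),green=(470,254,492,274),blue=(427,211,449,231))
for k in H:
    for n,r,B in(("top",t,T[k]),("sc",s,S[k])):
        c,a,b,_=blob(r["img"],B,dark);print(k,n,c.round(1),a,b,ray(r,c,H[k]-9).round(1))
c,a,b,m=blob(t["img"],(425,165,475,210),lambda h:(h[...,0]>95)&(h[...,0]<125)&(h[...,1]>120));e=[b[0]+b[2]/2-.5,b[1]+b[3]/2-.5];print("dish",e,b,ray(t,e,12))
c,a,b,m=blob(t["img"],(180,190,214,225),lambda h:(h[...,2]<70)&(h[...,1]<110));print("foot",c,a,b,ray(t,c,3))
def crop(r,x0,y0,x1,y1,f):return cv2.cvtColor(cv2.resize(r["img"][y0:y1,x0:x1],None,fx=f,fy=f,interpolation=cv2.INTER_CUBIC),cv2.COLOR_RGB2BGR)
a=crop(t,170,140,480,240,2.5);b=crop(t,100,245,510,325,1.9);
w=max(a.shape[1],b.shape[1]);p=lambda i:cv2.copyMakeBorder(i,0,0,0,w-i.shape[1],cv2.BORDER_CONSTANT)
cv2.imwrite("pics/c1.png",np.vstack([p(a),p(b)]))
E
```

```text
red top [351.9 267.5] 24 [347 261  14  10] [434.5 -67.6]
red sc [322.8 180.6] 88 [318 174  11  12] [445.7 -70.4]
yellow top [422.8 298.6] 29 [420 291   9  14] [ 375.  -189.6]
yellow sc [314.4 133.2] 90 [310 127  10  12] [ 379.8 -197.5]
green top [130.4 308.4] 323 [118 294  20  28] [364.5 316.2]
green sc [479.4 266.8] 152 [471 257  18  17] [374.  325.3]
blue top [190.  301.3] 250 [178 291  24  20] [374.  208.2]
blue sc [436.6 223.3] 130 [430 214  14  16] [382.2 215.5]Traceback (most recent call last):
  File "<stdin>", line 10, in <module>
  File "h.py", line 12, in blob
    n,l,s,c=cv2.connectedComponentsWithStats(m);k=1+np.argmax(s[1:,4])
                                                    ~~~~~~~~~^^^^^^^^^
    return _wrapfunc(a, 'argmax', axis=axis, out=out, **kwds)
    return bound(*args, **kwds)
ValueError: attempt to get argmax of an empty sequence
```

```bash
python3 - <<'E'
from h import *;import pickle
d=pickle.load(open("im0.pkl","rb"));t,s=d["top"],d["scene"]
def crop(r,cx,cy,w,h,f):
    x0,y0=cx-w//2,cy-h//2
    g=np.clip(r["img"][y0:y0+h,x0:x0+w].astype(float)*1.8,0,255).astype(np.uint8)
    g=cv2.cvtColor(cv2.resize(g,None,fx=f,fy=f,interpolation=cv2.INTER_NEAREST),cv2.COLOR_RGB2BGR)
    for x in range(-(-x0//10)*10,x0+w,10):
        cv2.line(g,((x-x0)*f,0),((x-x0)*f,4),(255,255,255),1);cv2.putText(g,str(x),((x-x0)*f+1,14),0,.3,(255,255,255))
    for y in range(-(-y0//10)*10,y0+h,10):
        cv2.line(g,(0,(y-y0)*f),(4,(y-y0)*f),(255,255,255),1);cv2.putText(g,str(y),(5,(y-y0)*f+4),0,.3,(255,255,255))
    return g
P=[(355,262),(429,298),(126,308),(188,300)];Q=[(322,180),(315,133),(481,264),(438,222)]
tops=np.hstack([crop(t,*p,32,30,6) for p in P]);sc=np.hstack([crop(s,*p,32,30,6) for p in Q])
ends=np.hstack([crop(t,215,195,64,60,6),crop(t,440,190,64,60,6)])
cv2.imwrite("pics/c1.png",cv2.resize(np.vstack([tops,sc]),None,fx=1,fy=1))
cv2.imwrite("pics/c2.png",ends)
E
```

```text
(no output)
```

View pics/c1.png

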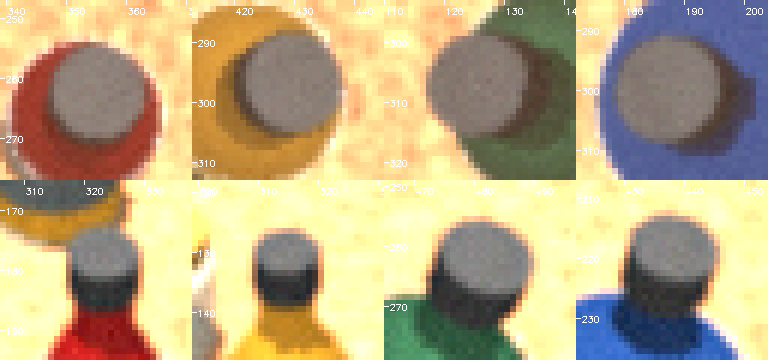

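View pics/c2.png

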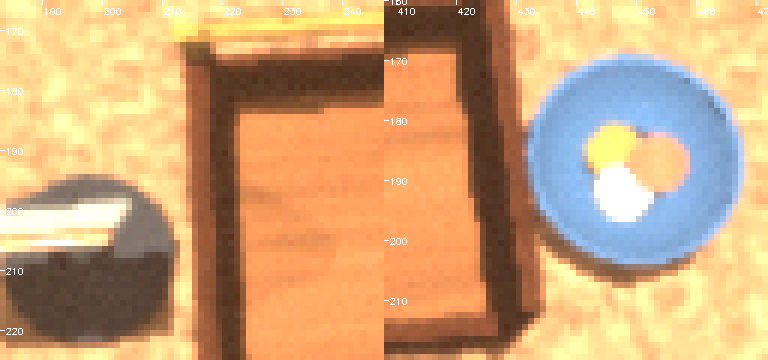

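The crops give clean cap-top discs. Disc centres in the top view are red (354.8,261.6), yellow (429.3,296.9), green (125,307) and blue (186.9,299.5). The dish is at (449.4,186.1) and the foot at (197.5,207.5). The back floor corners are at (222.5,183) and (419.7,168).

```bash
python3 - <<'E'
from h import *;import pickle
d=pickle.load(open("im0.pkl","rb"));t,s=d["top"],d["scene"]
H=dict(red=105,yellow=130,green=155,blue=180)
T=dict(red=(354.8,261.6),yellow=(429.3,296.9),green=(125,307),blue=(186.9,299.5))
S=dict(red=(322.8,176.7),yellow=(314.7,129.8),green=(481.3,261.4),blue=(438.1,217.7))
for k in H: print(k,ray(t,T[k],H[k]).round(1),ray(s,S[k],H[k]).round(1))
D=ray(t,(449.4,186.1),20);F=ray(t,(197.5,207.5),5);print("dish",D,"foot",F,np.linalg.norm(D-F),"mid",(D+F)/2,"ang",np.arctan2(*((F-D)*[-1,1])))
A=ray(t,(222.5,183),10);B=ray(t,(419.7,168),10)
y=(A-B)/np.linalg.norm(A-B);x=np.array([y[1],-y[0]]);print("corners",A,B,np.linalg.norm(A-B),"centre",(A+B)/2-50*x,"ang",np.arctan2(-y[0],y[1]))
print("mug",ray(t,(277.5,270),72),"jar",ray(t,(484.5,301.5),60))
E
```

```text
red [444.2 -72.7] [443.6 -73.3]
yellow [ 377.3 -199.4] [ 378.2 -198.5]
green [366.8 322.1] [368.8 322.1]
blue [376.5 211.1] [376.8 211.5]
dish [ 606.65023035 -276.08903928] foot [573.08462049 241.53571606] 518.7119022253436 mid [589.86742542 -17.27666161] ang 0.06475478774840775
corners [623.16387878 190.16757313] [ 649.20672619 -219.43639697] 410.43104441350374 centre [586.28605928 -17.80703346] ang 0.06349508687319046
mug [434.51305932  70.83630487] jar [ 370.65419385 -317.36780892]
```

Both views agree to within 2 mm, and the rack comes out at about (588,-17.5), turned 0.064 rad. The order will be blue, green, red, yellow, with the tool orientation held constant. First I move to above blue.

Emit:
{"name": "send_rows", "arguments": {
  "commands": [
    {"translation": [0.04,-0.094,0]},
    {"translation": [0.08,-0.188,0]},
    {"translation": [0.12,-0.282,0]},
    {"translation": [0.16,-0.376,0]},
    {"translation": [0.2,-0.47,0]},
    {"translation": [0.24,-0.564,0]},
    {"translation": [0.28,-0.658,0]},
    {"translation": [0.32,-0.752,0]},
    {"translation": [0.36,-0.846,0]},
    {"translation": [0.4,-0.94,0]}
  ],
  "grip": -0.4
}}

```text
validation failed for argument at $.co...
```

Emit:
{"name": "send_rows", "arguments": {
  "commands": [
    {"translation": [0.04,-0.094,0]},
    {"translation": [0.08,-0.188,0]},
    {"translation": [0.12,-0.282,0]},
    {"translation": [0.16,-0.376,0]},
    {"translation": [0.2,-0.47,0]},
    {"translation": [0.24,-0.564,0]},
    {"translation": [0.28,-0.658,0]},
    {"translation": [0.32,-0.752,0]},
    {"translation": [0.36,-0.846,0]},
    {"translation": [0.4,-0.94,0]}
  ]
}}

```text
validation failed for argument at $.co...
```

Emit:
{"name": "send_rows", "arguments": {
  "commands": [
    {"translation": [0.04,-0.094,0]},
    {"translation": [0.08,-0.188,0]},
    {"translation": [0.12,-0.282,0]},
    {"translation": [0.16,-0.376,0]},
    {"translation": [0.2,-0.47,0]},
    {"translation": [0.24,-0.564,0]},
    {"translation": [0.28,-0.658,0]},
    {"translation": [0.32,-0.752,0]},
    {"translation": [0.36,-0.846,0]},
    {"translation": [0.4,-0.94,0]}
  ]
}}

```text
validation failed for argument at $.co...
```

Emit:
{"name": "send_rows", "arguments": {
  "commands": [
    {"translation": [0.04,-0.094,0]},
    {"translation": [0.08,-0.188,0]},
    {"translation": [0.12,-0.282,0]},
    {"translation": [0.16,-0.376,0]},
    {"translation": [0.2,-0.47,0]},
    {"translation": [0.24,-0.564,0]},
    {"translation": [0.28,-0.658,0]},
    {"translation": [0.32,-0.752,0]},
    {"translation": [0.36,-0.846,0]},
    {"translation": [0.39,-0.93,0]}
  ]
}}

```text
validation failed for argument at $.co...
```

Emit:
{"name": "send_rows", "arguments": {
  "commands": [
    {"translation": [0.04,-0.094,0],"twist": [0,0,0]},
    {"translation": [0.08,-0.188,0],"twist": [0,0,0]},
    {"translation": [0.12,-0.282,0],"twist": [0,0,0]},
    {"translation": [0.16,-0.376,0],"twist": [0,0,0]},
    {"translation": [0.2,-0.47,0],"twist": [0,0,0]},
    {"translation": [0.24,-0.564,0],"twist": [0,0,0]},
    {"translation": [0.28,-0.658,0],"twist": [0,0,0]},
    {"translation": [0.32,-0.752,0],"twist": [0,0,0]},
    {"translation": [0.36,-0.846,0],"twist": [0,0,0]},
    {"translation": [0.4,-0.94,0],"twist": [0,0,0]}
  ],
  "grip": -0.4
}}

```text
t: 1.1
ee_pos: [258.0, 491.1, 404.7]
orientation: [0.556, 3.092, 0.0]
ft_force: [0.2, 0.2, -0.3]
width: 61.0
```

Emit:
{"name": "send_rows", "arguments": {
  "commands": [
    {"translation": [0.04,-0.094,0],"twist": [0,0,0]},
    {"translation": [0.08,-0.188,0],"twist": [0,0,0]},
    {"translation": [0.12,-0.282,0],"twist": [0,0,0]},
    {"translation": [0.16,-0.376,0],"twist": [0,0,0]},
    {"translation": [0.2,-0.47,0],"twist": [0,0,0]},
    {"translation": [0.24,-0.564,0],"twist": [0,0,0]},
    {"translation": [0.28,-0.658,0],"twist": [0,0,0]},
    {"translation": [0.32,-0.752,0],"twist": [0,0,0]},
    {"translation": [0.36,-0.846,0],"twist": [0,0,0]},
    {"translation": [0.4,-0.94,0],"twist": [0,0,0]}
  ]
}}

```text
t: 2.1
ee_pos: [298.0, 397.1, 404.7]
orientation: [0.556, 3.092, 0.0]
ft_force: [0.5, -0.2, 0.9]
width: 61.0
```

Emit:
{"name": "send_rows", "arguments": {
  "commands": [
    {"translation": [0.04,-0.094,0],"twist": [0,0,0]},
    {"translation": [0.08,-0.188,0],"twist": [0,0,0]},
    {"translation": [0.12,-0.282,0],"twist": [0,0,0]},
    {"translation": [0.16,-0.376,0],"twist": [0,0,0]},
    {"translation": [0.2,-0.47,0],"twist": [0,0,0]},
    {"translation": [0.24,-0.564,0],"twist": [0,0,0]},
    {"translation": [0.28,-0.658,0],"twist": [0,0,0]},
    {"translation": [0.32,-0.752,0],"twist": [0,0,0]},
    {"translation": [0.36,-0.846,0],"twist": [0,0,0]},
    {"translation": [0.4,-0.94,0],"twist": [0,0,0]}
  ]
}}

```text
t: 3.1
ee_pos: [338.0, 303.1, 404.7]
orientation: [0.556, 3.092, 0.0]
ft_force: [0.0, 0.1, -0.1]
width: 61.5
```

Emit:
{"name": "send_rows", "arguments": {
  "commands": [
    {"translation": [0.04,-0.094,0],"twist": [0,0,0]},
    {"translation": [0.08,-0.188,0],"twist": [0,0,0]},
    {"translation": [0.12,-0.282,0],"twist": [0,0,0]},
    {"translation": [0.16,-0.376,0],"twist": [0,0,0]},
    {"translation": [0.2,-0.47,0],"twist": [0,0,0]},
    {"translation": [0.24,-0.564,0],"twist": [0,0,0]},
    {"translation": [0.28,-0.658,0],"twist": [0,0,0]},
    {"translation": [0.32,-0.752,0],"twist": [0,0,0]},
    {"translation": [0.36,-0.846,0],"twist": [0,0,0]},
    {"translation": [0.39,-0.93,0],"twist": [0,0,0]}
  ]
}}

```text
t: 4.1
ee_pos: [377.0, 210.1, 404.7]
orientation: [0.556, 3.092, 0.0]
ft_force: [0.4, 0.7, 0.6]
width: 61.5
```

Emit:
{"name": "send_rows", "arguments": {
  "commands": [
    {"translation": [0,0.01,-0.1],"twist": [0,0,0]},
    {"translation": [0,0.01,-0.2],"twist": [0,0,0]},
    {"translation": [0,0.01,-0.3],"twist": [0,0,0]},
    {"translation": [0,0.01,-0.4],"twist": [0,0,0]},
    {"translation": [0,0.01,-0.5],"twist": [0,0,0]},
    {"translation": [0,0.01,-0.6],"twist": [0,0,0]},
    {"translation": [0,0.01,-0.66],"twist": [0,0,0]},
    {"translation": [0,0.01,-0.7],"twist": [0,0,0]},
    {"translation": [0,0.01,-0.72],"twist": [0,0,0]},
    {"translation": [0,0.01,-0.72],"twist": [0,0,0]}
  ]
}}

```text
t: 5.1
ee_pos: [376.7, 211.9, 332.6]
orientation: [-0.556, -3.092, 0.0]
ft_force: [-0.1, 0.8, 0.6]
width: 61.4
```

Emit:
{"name": "send_rows", "arguments": {
  "commands": [
    {"translation": [0,0,0],"twist": [0,0,0]},
    {"translation": [0,0,0],"twist": [0,0,0]},
    {"translation": [0,0,0],"twist": [0,0,0]},
    {"translation": [0,0,0],"twist": [0,0,0]},
    {"translation": [0,0,0],"twist": [0,0,0]},
    {"translation": [0,0,0],"twist": [0,0,0]},
    {"translation": [0,0,0],"twist": [0,0,0]},
    {"translation": [0,0,0],"twist": [0,0,0]},
    {"translation": [0,0,0],"twist": [0,0,0]},
    {"translation": [0,0,0],"twist": [0,0,0]}
  ],
  "grip": 1
}}

```text
t: 6.1
ee_pos: [376.7, 211.8, 332.8]
orientation: [0.556, 3.092, -0.0]
ft_force: [-0.7, -2.2, 4.6]
width: 29.3
```

Emit:
{"name": "send_rows", "arguments": {
  "commands": [
    {"translation": [0,0,0.05],"twist": [0,0,0]},
    {"translation": [0,0,0.15],"twist": [0,0,0]},
    {"translation": [0,0,0.25],"twist": [0,0,0]},
    {"translation": [0,0,0.35],"twist": [0,0,0]},
    {"translation": [0,0,0.45],"twist": [0,0,0]},
    {"translation": [0,0,0.55],"twist": [0,0,0]},
    {"translation": [0,0,0.65],"twist": [0,0,0]},
    {"translation": [0,0,0.75],"twist": [0,0,0]},
    {"translation": [0,0,0.85],"twist": [0,0,0]},
    {"translation": [0,0,0.9],"twist": [0,0,0]}
  ]
}}

```text
t: 7.1
ee_pos: [376.8, 211.9, 423.8]
orientation: [0.556, 3.091, 0.001]
ft_force: [0.2, 0.3, -4.5]
width: 29.4
```

Emit:
{"name": "send_rows", "arguments": {
  "commands": [
    {"translation": [0.075,-0.097,0],"twist": [0,0,0]},
    {"translation": [0.15,-0.194,0],"twist": [0,0,0]},
    {"translation": [0.225,-0.291,0],"twist": [0,0,0]},
    {"translation": [0.3,-0.388,0],"twist": [0,0,0]},
    {"translation": [0.375,-0.485,0],"twist": [0,0,0]},
    {"translation": [0.45,-0.582,0],"twist": [0,0,0]},
    {"translation": [0.525,-0.679,0],"twist": [0,0,0]},
    {"translation": [0.6,-0.776,0],"twist": [0,0,0]},
    {"translation": [0.675,-0.873,0],"twist": [0,0,0]},
    {"translation": [0.75,-0.97,0],"twist": [0,0,0]}
  ]
}}

```text
t: 8.1
ee_pos: [452.3, 114.0, 422.7]
orientation: [0.556, 3.092, 0.0]
ft_force: [0.3, 0.1, -5.0]
width: 29.7
```

Emit:
{"name": "send_rows", "arguments": {
  "commands": [
    {"translation": [0.075,-0.097,0],"twist": [0,0,0]},
    {"translation": [0.15,-0.194,0],"twist": [0,0,0]},
    {"translation": [0.225,-0.291,0],"twist": [0,0,0]},
    {"translation": [0.3,-0.388,0],"twist": [0,0,0]},
    {"translation": [0.375,-0.485,0],"twist": [0,0,0]},
    {"translation": [0.45,-0.582,0],"twist": [0,0,0]},
    {"translation": [0.525,-0.679,0],"twist": [0,0,0]},
    {"translation": [0.6,-0.776,0],"twist": [0,0,0]},
    {"translation": [0.675,-0.873,0],"twist": [0,0,0]},
    {"translation": [0.75,-0.97,0],"twist": [0,0,0]}
  ]
}}

```text
t: 9.1
ee_pos: [527.3, 17.0, 422.6]
orientation: [-0.556, -3.092, 0.0]
ft_force: [0.5, 0.2, -5.2]
width: 29.6
```

Emit:
{"name": "send_rows", "arguments": {
  "commands": [
    {"translation": [0.04,-0.097,0],"twist": [0,0,0]},
    {"translation": [0.08,-0.194,0],"twist": [0,0,0]},
    {"translation": [0.12,-0.291,0],"twist": [0,0,0]},
    {"translation": [0.16,-0.388,0],"twist": [0,0,0]},
    {"translation": [0.2,-0.485,0],"twist": [0,0,0]},
    {"translation": [0.24,-0.582,0],"twist": [0,0,0]},
    {"translation": [0.28,-0.679,0],"twist": [0,0,0]},
    {"translation": [0.32,-0.776,0],"twist": [0,0,0]},
    {"translation": [0.36,-0.873,0],"twist": [0,0,0]},
    {"translation": [0.4,-0.97,0],"twist": [0,0,0]}
  ]
}}

```text
t: 10.1
ee_pos: [567.0, -79.9, 422.6]
orientation: [-0.556, -3.092, -0.0]
ft_force: [-0.3, 0.1, -4.4]
width: 29.3
```

Emit:
{"name": "send_rows", "arguments": {
  "commands": [
    {"translation": [0.04,-0.1,0],"twist": [0,0,0]},
    {"translation": [0.08,-0.2,0],"twist": [0,0,0]},
    {"translation": [0.12,-0.3,0],"twist": [0,0,0]},
    {"translation": [0.16,-0.4,0],"twist": [0,0,0]},
    {"translation": [0.2,-0.5,0],"twist": [0,0,0]},
    {"translation": [0.24,-0.6,0],"twist": [0,0,0]},
    {"translation": [0.28,-0.7,0],"twist": [0,0,0]},
    {"translation": [0.3,-0.8,0],"twist": [0,0,0]},
    {"translation": [0.31,-0.9,0],"twist": [0,0,0]},
    {"translation": [0.31,-0.955,0],"twist": [0,0,0]}
  ]
}}

```text
t: 11.1
ee_pos: [597.7, -175.7, 422.6]
orientation: [0.557, 3.092, -0.0]
ft_force: [-0.3, 0.4, -4.5]
width: 29.4
```

Emit:
{"name": "send_rows", "arguments": {
  "commands": [
    {"translation": [0,0.005,-0.12],"twist": [0,0,0]},
    {"translation": [0,0.01,-0.24],"twist": [0,0,0]},
    {"translation": [0,0.01,-0.36],"twist": [0,0,0]},
    {"translation": [0,0.01,-0.48],"twist": [0,0,0]},
    {"translation": [0,0.01,-0.6],"twist": [0,0,0]},
    {"translation": [0,0.01,-0.68],"twist": [0,0,0]},
    {"translation": [0,0.01,-0.73],"twist": [0,0,0]},
    {"translation": [0,0.01,-0.76],"twist": [0,0,0]},
    {"translation": [0,0.01,-0.78],"twist": [0,0,0]},
    {"translation": [0,0.01,-0.795],"twist": [0,0,0]}
  ]
}}

```text
t: 12.1
ee_pos: [597.8, -173.7, 343.4]
orientation: [0.556, 3.091, -0.0]
ft_force: [0.1, 0.7, -4.8]
width: 29.2
```

```bash
python3 - <<'E'
from workcell import ctrl
import cv2
r=ctrl.get_image("scene")["img"][120:400,150:500];cv2.imwrite("pics/s1.png",cv2.cvtColor(cv2.resize(r,None,fx=2,fy=2),cv2.COLOR_RGB2BGR));print(ctrl.get_obs()["ft_force"])
E
```

```text
[ 0.05618507 -0.63177094 -5.60499249]
```

View pics/s1.png

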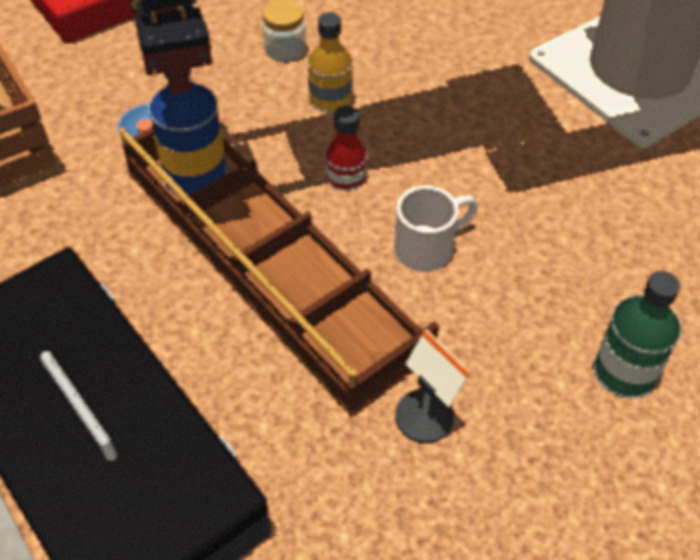

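Blue hangs inside the bay by the dish (crop 185,140), about 1 mm above the floor. I'll seat it and release.

Emit:
{"name": "send_rows", "arguments": {
  "commands": [
    {"translation": [0,0,-0.003],"twist": [0,0,0]},
    {"translation": [0,0,-0.006],"twist": [0,0,0]},
    {"translation": [0,0,-0.009],"twist": [0,0,0]},
    {"translation": [0,0,-0.012],"twist": [0,0,0]},
    {"translation": [0,0,-0.012],"twist": [0,0,0]},
    {"translation": [0,0,-0.012],"twist": [0,0,0]},
    {"translation": [0,0,-0.012],"twist": [0,0,0]},
    {"translation": [0,0,-0.012],"twist": [0,0,0]},
    {"translation": [0,0,-0.012],"twist": [0,0,0]},
    {"translation": [0,0,-0.012],"twist": [0,0,0]}
  ]
}}

```text
t: 13.15
ee_pos: [597.9, -173.8, 342.8]
orientation: [0.556, 3.091, -0.0]
ft_force: [-0.3, -1.0, 4.8]
width: 29.5
```

Emit:
{"name": "send_rows", "arguments": {
  "commands": [
    {"translation": [0,0,0],"twist": [0,0,0]},
    {"translation": [0,0,0],"twist": [0,0,0]},
    {"translation": [0,0,0],"twist": [0,0,0]},
    {"translation": [0,0,0],"twist": [0,0,0]},
    {"translation": [0,0,0],"twist": [0,0,0]},
    {"translation": [0,0,0.05],"twist": [0,0,0]},
    {"translation": [0,0,0.15],"twist": [0,0,0]},
    {"translation": [0,0,0.27],"twist": [0,0,0]},
    {"translation": [0,0,0.4],"twist": [0,0,0]},
    {"translation": [0,0,0.55],"twist": [0,0,0]}
  ],
  "grip": -0.4
}}

```text
t: 14.15
ee_pos: [597.7, -173.7, 398.5]
orientation: [0.556, 3.091, -0.0]
ft_force: [-0.1, -0.0, 0.8]
width: 61.7
```

Emit:
{"name": "send_rows", "arguments": {
  "commands": [
    {"translation": [-0.046,0.099,0],"twist": [0,0,0]},
    {"translation": [-0.092,0.198,0],"twist": [0,0,0]},
    {"translation": [-0.138,0.297,0],"twist": [0,0,0]},
    {"translation": [-0.184,0.396,0],"twist": [0,0,0]},
    {"translation": [-0.23,0.495,0],"twist": [0,0,0]},
    {"translation": [-0.276,0.594,0],"twist": [0,0,0]},
    {"translation": [-0.322,0.693,0],"twist": [0,0,0]},
    {"translation": [-0.368,0.792,0],"twist": [0,0,0]},
    {"translation": [-0.414,0.891,0],"twist": [0,0,0]},
    {"translation": [-0.46,0.99,0],"twist": [0,0,0]}
  ]
}}

```text
t: 15.15
ee_pos: [551.3, -73.8, 397.0]
orientation: [0.556, 3.092, 0.0]
ft_force: [-0.2, 0.1, 0.6]
width: 61.5
```

Emit:
{"name": "send_rows", "arguments": {
  "commands": [
    {"translation": [-0.046,0.099,0],"twist": [0,0,0]},
    {"translation": [-0.092,0.198,0],"twist": [0,0,0]},
    {"translation": [-0.138,0.297,0],"twist": [0,0,0]},
    {"translation": [-0.184,0.396,0],"twist": [0,0,0]},
    {"translation": [-0.23,0.495,0],"twist": [0,0,0]},
    {"translation": [-0.276,0.594,0],"twist": [0,0,0]},
    {"translation": [-0.322,0.693,0],"twist": [0,0,0]},
    {"translation": [-0.368,0.792,0],"twist": [0,0,0]},
    {"translation": [-0.414,0.891,0],"twist": [0,0,0]},
    {"translation": [-0.46,0.99,0],"twist": [0,0,0]}
  ]
}}

```text
t: 16.15
ee_pos: [505.3, 25.2, 397.0]
orientation: [0.556, 3.092, 0.0]
ft_force: [0.2, -0.4, 0.4]
width: 61.5
```

Emit:
{"name": "send_rows", "arguments": {
  "commands": [
    {"translation": [-0.046,0.099,0],"twist": [0,0,0]},
    {"translation": [-0.092,0.198,0],"twist": [0,0,0]},
    {"translation": [-0.138,0.297,0],"twist": [0,0,0]},
    {"translation": [-0.184,0.396,0],"twist": [0,0,0]},
    {"translation": [-0.23,0.495,0],"twist": [0,0,0]},
    {"translation": [-0.276,0.594,0],"twist": [0,0,0]},
    {"translation": [-0.322,0.693,0],"twist": [0,0,0]},
    {"translation": [-0.368,0.792,0],"twist": [0,0,0]},
    {"translation": [-0.414,0.891,0],"twist": [0,0,0]},
    {"translation": [-0.46,0.99,0],"twist": [0,0,0]}
  ]
}}

```text
t: 17.15
ee_pos: [459.3, 124.2, 397.0]
orientation: [0.556, 3.092, 0.0]
ft_force: [-0.1, -0.3, -0.4]
width: 61.1
```

Emit:
{"name": "send_rows", "arguments": {
  "commands": [
    {"translation": [-0.046,0.099,-0.03],"twist": [0,0,0]},
    {"translation": [-0.092,0.198,-0.06],"twist": [0,0,0]},
    {"translation": [-0.138,0.297,-0.09],"twist": [0,0,0]},
    {"translation": [-0.184,0.396,-0.12],"twist": [0,0,0]},
    {"translation": [-0.23,0.495,-0.15],"twist": [0,0,0]},
    {"translation": [-0.276,0.594,-0.18],"twist": [0,0,0]},
    {"translation": [-0.322,0.693,-0.21],"twist": [0,0,0]},
    {"translation": [-0.368,0.792,-0.24],"twist": [0,0,0]},
    {"translation": [-0.414,0.891,-0.27],"twist": [0,0,0]},
    {"translation": [-0.46,0.99,-0.3],"twist": [0,0,0]}
  ]
}}

```text
t: 18.15
ee_pos: [413.3, 223.2, 366.7]
orientation: [0.556, 3.092, 0.0]
ft_force: [0.7, -0.7, -0.2]
width: 61.4
```

Emit:
{"name": "send_rows", "arguments": {
  "commands": [
    {"translation": [-0.046,0.1,0],"twist": [0,0,0]},
    {"translation": [-0.092,0.2,0],"twist": [0,0,0]},
    {"translation": [-0.138,0.3,0],"twist": [0,0,0]},
    {"translation": [-0.184,0.4,0],"twist": [0,0,0]},
    {"translation": [-0.23,0.5,0],"twist": [0,0,0]},
    {"translation": [-0.276,0.6,0],"twist": [0,0,0]},
    {"translation": [-0.322,0.7,0],"twist": [0,0,0]},
    {"translation": [-0.368,0.8,0],"twist": [0,0,0]},
    {"translation": [-0.414,0.92,0],"twist": [0,0,0]},
    {"translation": [-0.46,1.0,0],"twist": [0,0,0]}
  ]
}}

```text
t: 19.15
ee_pos: [367.4, 323.5, 367.0]
orientation: [0.555, 3.092, 0.0]
ft_force: [0.3, 0.5, 0.5]
width: 61.6
```

Emit:
{"name": "send_rows", "arguments": {
  "commands": [
    {"translation": [0,-0.01,-0.1],"twist": [0,0,0]},
    {"translation": [0,-0.01,-0.2],"twist": [0,0,0]},
    {"translation": [0,-0.01,-0.3],"twist": [0,0,0]},
    {"translation": [0,-0.01,-0.4],"twist": [0,0,0]},
    {"translation": [0,-0.01,-0.47],"twist": [0,0,0]},
    {"translation": [0,-0.01,-0.52],"twist": [0,0,0]},
    {"translation": [0,-0.01,-0.56],"twist": [0,0,0]},
    {"translation": [0,-0.01,-0.58],"twist": [0,0,0]},
    {"translation": [0,-0.01,-0.59],"twist": [0,0,0]},
    {"translation": [0,-0.01,-0.59],"twist": [0,0,0]}
  ]
}}

```text
t: 20.15
ee_pos: [367.7, 321.4, 308.1]
orientation: [0.556, 3.092, 0.0]
ft_force: [-0.6, 0.7, 0.3]
width: 61.1
```

Emit:
{"name": "send_rows", "arguments": {
  "commands": [
    {"translation": [0,0,0],"twist": [0,0,0]},
    {"translation": [0,0,0],"twist": [0,0,0]},
    {"translation": [0,0,0],"twist": [0,0,0]},
    {"translation": [0,0,0],"twist": [0,0,0]},
    {"translation": [0,0,0],"twist": [0,0,0]},
    {"translation": [0,0,0],"twist": [0,0,0]},
    {"translation": [0,0,0],"twist": [0,0,0]},
    {"translation": [0,0,0],"twist": [0,0,0]},
    {"translation": [0,0,0],"twist": [0,0,0]},
    {"translation": [0,0,0],"twist": [0,0,0]}
  ],
  "grip": 1
}}

```text
t: 21.15
ee_pos: [367.8, 321.4, 308.1]
orientation: [0.556, 3.092, 0.001]
ft_force: [0.1, 1.4, 0.6]
width: 29.2
```

Emit:
{"name": "send_rows", "arguments": {
  "commands": [
    {"translation": [0,0,0.05],"twist": [0,0,0]},
    {"translation": [0,0,0.15],"twist": [0,0,0]},
    {"translation": [0,0,0.25],"twist": [0,0,0]},
    {"translation": [0,0,0.35],"twist": [0,0,0]},
    {"translation": [0,0,0.45],"twist": [0,0,0]},
    {"translation": [0,0,0.55],"twist": [0,0,0]},
    {"translation": [0,0,0.65],"twist": [0,0,0]},
    {"translation": [0,0,0.75],"twist": [0,0,0]},
    {"translation": [0,0,0.85],"twist": [0,0,0]},
    {"translation": [0,0,0.9],"twist": [0,0,0]}
  ]
}}

```text
t: 22.15
ee_pos: [367.8, 321.5, 399.2]
orientation: [0.556, 3.091, 0.002]
ft_force: [-0.2, 1.2, -3.6]
width: 29.5
```

Emit:
{"name": "send_rows", "arguments": {
  "commands": [
    {"translation": [0.075,-0.098,0],"twist": [0,0,0]},
    {"translation": [0.15,-0.196,0],"twist": [0,0,0]},
    {"translation": [0.225,-0.294,0],"twist": [0,0,0]},
    {"translation": [0.3,-0.392,0],"twist": [0,0,0]},
    {"translation": [0.375,-0.49,0],"twist": [0,0,0]},
    {"translation": [0.45,-0.588,0],"twist": [0,0,0]},
    {"translation": [0.525,-0.686,0],"twist": [0,0,0]},
    {"translation": [0.6,-0.784,0],"twist": [0,0,0]},
    {"translation": [0.675,-0.882,0],"twist": [0,0,0]},
    {"translation": [0.75,-0.98,0],"twist": [0,0,0]}
  ]
}}

```text
t: 23.15
ee_pos: [443.3, 222.5, 398.0]
orientation: [0.556, 3.092, 0.0]
ft_force: [0.5, -0.3, -2.9]
width: 29.4
```

Emit:
{"name": "send_rows", "arguments": {
  "commands": [
    {"translation": [0.075,-0.098,0],"twist": [0,0,0]},
    {"translation": [0.15,-0.196,0],"twist": [0,0,0]},
    {"translation": [0.225,-0.294,0],"twist": [0,0,0]},
    {"translation": [0.3,-0.392,0],"twist": [0,0,0]},
    {"translation": [0.375,-0.49,0],"twist": [0,0,0]},
    {"translation": [0.45,-0.588,0],"twist": [0,0,0]},
    {"translation": [0.525,-0.686,0],"twist": [0,0,0]},
    {"translation": [0.6,-0.784,0],"twist": [0,0,0]},
    {"translation": [0.675,-0.882,0],"twist": [0,0,0]},
    {"translation": [0.75,-0.98,0],"twist": [0,0,0]}
  ]
}}

```text
t: 24.15
ee_pos: [518.3, 124.5, 398.0]
orientation: [0.556, 3.092, 0.0]
ft_force: [-0.2, 0.7, -3.2]
width: 29.3
```

Emit:
{"name": "send_rows", "arguments": {
  "commands": [
    {"translation": [0.04,-0.098,0],"twist": [0,0,0]},
    {"translation": [0.08,-0.196,0],"twist": [0,0,0]},
    {"translation": [0.12,-0.294,0],"twist": [0,0,0]},
    {"translation": [0.16,-0.392,0],"twist": [0,0,0]},
    {"translation": [0.2,-0.49,0],"twist": [0,0,0]},
    {"translation": [0.24,-0.588,0],"twist": [0,0,0]},
    {"translation": [0.28,-0.686,0],"twist": [0,0,0]},
    {"translation": [0.32,-0.784,0],"twist": [0,0,0]},
    {"translation": [0.36,-0.882,0],"twist": [0,0,0]},
    {"translation": [0.4,-0.98,0],"twist": [0,0,0]}
  ]
}}

```text
t: 25.15
ee_pos: [558.0, 26.5, 397.9]
orientation: [-0.556, -3.092, 0.0]
ft_force: [0.5, 1.0, -3.1]
width: 29.6
```

Emit:
{"name": "send_rows", "arguments": {
  "commands": [
    {"translation": [0.04,-0.11,0],"twist": [0,0,0]},
    {"translation": [0.08,-0.22,0],"twist": [0,0,0]},
    {"translation": [0.12,-0.33,0],"twist": [0,0,0]},
    {"translation": [0.16,-0.44,0],"twist": [0,0,0]},
    {"translation": [0.2,-0.55,0],"twist": [0,0,0]},
    {"translation": [0.24,-0.66,0],"twist": [0,0,0]},
    {"translation": [0.28,-0.77,0],"twist": [0,0,0]},
    {"translation": [0.31,-0.87,0],"twist": [0,0,0]},
    {"translation": [0.33,-0.94,0],"twist": [0,0,0]},
    {"translation": [0.34,-0.98,0],"twist": [0,0,0]}
  ]
}}

```text
t: 26.15
ee_pos: [591.9, -71.4, 397.9]
orientation: [-0.557, -3.092, 0.0]
ft_force: [-0.7, 0.6, -4.1]
width: 29.5
```

Emit:
{"name": "send_rows", "arguments": {
  "commands": [
    {"translation": [0,0.01,-0.12],"twist": [0,0,0]},
    {"translation": [0,0.015,-0.24],"twist": [0,0,0]},
    {"translation": [0,0.015,-0.36],"twist": [0,0,0]},
    {"translation": [0,0.015,-0.48],"twist": [0,0,0]},
    {"translation": [0,0.015,-0.6],"twist": [0,0,0]},
    {"translation": [0,0.015,-0.68],"twist": [0,0,0]},
    {"translation": [0,0.015,-0.73],"twist": [0,0,0]},
    {"translation": [0,0.015,-0.76],"twist": [0,0,0]},
    {"translation": [0,0.015,-0.78],"twist": [0,0,0]},
    {"translation": [0,0.015,-0.79],"twist": [0,0,0]}
  ]
}}

```text
t: 27.15
ee_pos: [591.8, -69.2, 319.1]
orientation: [0.556, 3.091, 0.0]
ft_force: [-0.5, -0.6, -3.3]
width: 29.5
```

Emit:
{"name": "send_rows", "arguments": {
  "commands": [
    {"translation": [0,0,-0.003],"twist": [0,0,0]},
    {"translation": [0,0,-0.006],"twist": [0,0,0]},
    {"translation": [0,0,-0.009],"twist": [0,0,0]},
    {"translation": [0,0,-0.012],"twist": [0,0,0]},
    {"translation": [0,0,-0.015],"twist": [0,0,0]},
    {"translation": [0,0,-0.015],"twist": [0,0,0]},
    {"translation": [0,0,-0.015],"twist": [0,0,0]},
    {"translation": [0,0,-0.015],"twist": [0,0,0]},
    {"translation": [0,0,-0.015],"twist": [0,0,0]},
    {"translation": [0,0,-0.015],"twist": [0,0,0]}
  ]
}}

```text
t: 28.15
ee_pos: [592.0, -69.2, 318.1]
orientation: [0.556, 3.091, 0.0]
ft_force: [-0.9, 0.3, 5.4]
width: 29.2
```

Emit:
{"name": "send_rows", "arguments": {
  "commands": [
    {"translation": [0,0,0],"twist": [0,0,0]},
    {"translation": [0,0,0],"twist": [0,0,0]},
    {"translation": [0,0,0],"twist": [0,0,0]},
    {"translation": [0,0,0],"twist": [0,0,0]},
    {"translation": [0,0,0],"twist": [0,0,0]},
    {"translation": [0,0,0.05],"twist": [0,0,0]},
    {"translation": [0,0,0.15],"twist": [0,0,0]},
    {"translation": [0,0,0.27],"twist": [0,0,0]},
    {"translation": [0,0,0.4],"twist": [0,0,0]},
    {"translation": [0,0,0.55],"twist": [0,0,0]}
  ],
  "grip": -0.4
}}

```text
t: 29.15
ee_pos: [591.7, -69.2, 374.0]
orientation: [0.556, 3.091, 0.0]
ft_force: [0.2, -0.5, 0.0]
width: 61.6
```

Emit:
{"name": "send_rows", "arguments": {
  "commands": [
    {"translation": [-0.1,0,0],"twist": [0,0,0]},
    {"translation": [-0.2,0,0],"twist": [0,0,0]},
    {"translation": [-0.3,0,0],"twist": [0,0,0]},
    {"translation": [-0.4,0,0],"twist": [0,0,0]},
    {"translation": [-0.5,0,0],"twist": [0,0,0]},
    {"translation": [-0.6,-0.01,0],"twist": [0,0,0]},
    {"translation": [-0.7,-0.02,-0.05],"twist": [0,0,0]},
    {"translation": [-0.8,-0.03,-0.1],"twist": [0,0,0]},
    {"translation": [-0.9,-0.03,-0.2],"twist": [0,0,0]},
    {"translation": [-1.0,-0.03,-0.3],"twist": [0,0,0]}
  ]
}}

```text
t: 30.15
ee_pos: [490.7, -72.2, 341.6]
orientation: [-0.556, -3.092, 0.0]
ft_force: [0.1, -0.0, -0.1]
width: 61.7
```

Emit:
{"name": "send_rows", "arguments": {
  "commands": [
    {"translation": [-0.08,0,-0.04],"twist": [0,0,0]},
    {"translation": [-0.16,0,-0.08],"twist": [0,0,0]},
    {"translation": [-0.24,0,-0.12],"twist": [0,0,0]},
    {"translation": [-0.32,0,-0.16],"twist": [0,0,0]},
    {"translation": [-0.4,0,-0.2],"twist": [0,0,0]},
    {"translation": [-0.44,0,-0.24],"twist": [0,0,0]},
    {"translation": [-0.47,0,-0.27],"twist": [0,0,0]},
    {"translation": [-0.48,0,-0.3],"twist": [0,0,0]},
    {"translation": [-0.48,0,-0.35],"twist": [0,0,0]},
    {"translation": [-0.48,0,-0.4],"twist": [0,0,0]}
  ]
}}

```text
t: 31.15
ee_pos: [444.0, -72.2, 302.2]
orientation: [0.556, 3.091, 0.0]
ft_force: [-0.2, 0.3, -0.3]
width: 61.3
```

Emit:
{"name": "send_rows", "arguments": {
  "commands": [
    {"translation": [0,-0.005,-0.08],"twist": [0,0,0]},
    {"translation": [0,-0.01,-0.16],"twist": [0,0,0]},
    {"translation": [0,-0.01,-0.24],"twist": [0,0,0]},
    {"translation": [0,-0.01,-0.3],"twist": [0,0,0]},
    {"translation": [0,-0.01,-0.35],"twist": [0,0,0]},
    {"translation": [0,-0.01,-0.39],"twist": [0,0,0]},
    {"translation": [0,-0.01,-0.42],"twist": [0,0,0]},
    {"translation": [0,-0.01,-0.44],"twist": [0,0,0]},
    {"translation": [0,-0.01,-0.44],"twist": [0,0,0]},
    {"translation": [0,-0.01,-0.44],"twist": [0,0,0]}
  ]
}}

```text
t: 32.15
ee_pos: [443.7, -73.2, 258.6]
orientation: [0.556, 3.092, -0.0]
ft_force: [0.3, 0.8, -1.0]
width: 61.4
```

Emit:
{"name": "send_rows", "arguments": {
  "commands": [
    {"translation": [0,0,0],"twist": [0,0,0]},
    {"translation": [0,0,0],"twist": [0,0,0]},
    {"translation": [0,0,0],"twist": [0,0,0]},
    {"translation": [0,0,0],"twist": [0,0,0]},
    {"translation": [0,0,0],"twist": [0,0,0]},
    {"translation": [0,0,0],"twist": [0,0,0]},
    {"translation": [0,0,0],"twist": [0,0,0]},
    {"translation": [0,0,0],"twist": [0,0,0]},
    {"translation": [0,0,0],"twist": [0,0,0]},
    {"translation": [0,0,0],"twist": [0,0,0]}
  ],
  "grip": 1
}}

```text
t: 33.15
ee_pos: [443.7, -73.2, 258.5]
orientation: [0.556, 3.092, -0.0]
ft_force: [-0.3, -0.0, 1.9]
width: 29.3
```

Emit:
{"name": "send_rows", "arguments": {
  "commands": [
    {"translation": [0,0,0.05],"twist": [0,0,0]},
    {"translation": [0,0,0.15],"twist": [0,0,0]},
    {"translation": [0,0,0.25],"twist": [0,0,0]},
    {"translation": [0,0,0.35],"twist": [0,0,0]},
    {"translation": [0,0,0.45],"twist": [0,0,0]},
    {"translation": [0,0,0.55],"twist": [0,0,0]},
    {"translation": [0,0,0.65],"twist": [0,0,0]},
    {"translation": [0,0,0.75],"twist": [0,0,0]},
    {"translation": [0,0,0.85],"twist": [0,0,0]},
    {"translation": [0,0,0.9],"twist": [0,0,0]}
  ]
}}

```text
t: 34.15
ee_pos: [443.9, -73.2, 349.6]
orientation: [0.556, 3.091, -0.0]
ft_force: [1.0, -0.3, -2.1]
width: 28.9
```

Emit:
{"name": "send_rows", "arguments": {
  "commands": [
    {"translation": [0.045,0.071,0],"twist": [0,0,0]},
    {"translation": [0.09,0.142,0],"twist": [0,0,0]},
    {"translation": [0.135,0.213,0],"twist": [0,0,0]},
    {"translation": [0.18,0.284,0],"twist": [0,0,0]},
    {"translation": [0.225,0.355,0],"twist": [0,0,0]},
    {"translation": [0.27,0.426,0],"twist": [0,0,0]},
    {"translation": [0.315,0.497,0],"twist": [0,0,0]},
    {"translation": [0.36,0.568,0],"twist": [0,0,0]},
    {"translation": [0.405,0.639,0],"twist": [0,0,0]},
    {"translation": [0.45,0.71,0],"twist": [0,0,0]}
  ]
}}

```text
t: 35.15
ee_pos: [489.0, -1.6, 348.5]
orientation: [-0.556, -3.092, 0.0]
ft_force: [0.7, 0.8, -2.4]
width: 29.4
```

Emit:
{"name": "send_rows", "arguments": {
  "commands": [
    {"translation": [0.045,0.071,0],"twist": [0,0,0]},
    {"translation": [0.09,0.142,0],"twist": [0,0,0]},
    {"translation": [0.135,0.213,0],"twist": [0,0,0]},
    {"translation": [0.18,0.284,0],"twist": [0,0,0]},
    {"translation": [0.225,0.355,0],"twist": [0,0,0]},
    {"translation": [0.27,0.426,0],"twist": [0,0,0]},
    {"translation": [0.315,0.497,0],"twist": [0,0,0]},
    {"translation": [0.36,0.568,0],"twist": [0,0,0]},
    {"translation": [0.405,0.639,0],"twist": [0,0,0]},
    {"translation": [0.45,0.71,0],"twist": [0,0,0]}
  ]
}}

```text
t: 36.15
ee_pos: [534.0, 69.4, 348.4]
orientation: [-0.556, -3.092, 0.0]
ft_force: [0.4, -0.5, -1.8]
width: 29.0
```

Emit:
{"name": "send_rows", "arguments": {
  "commands": [
    {"translation": [0.045,0.071,0],"twist": [0,0,0]},
    {"translation": [0.09,0.142,0],"twist": [0,0,0]},
    {"translation": [0.135,0.213,0],"twist": [0,0,0]},
    {"translation": [0.18,0.284,0],"twist": [0,0,0]},
    {"translation": [0.225,0.355,0],"twist": [0,0,0]},
    {"translation": [0.27,0.426,0],"twist": [0,0,0]},
    {"translation": [0.315,0.52,0],"twist": [0,0,0]},
    {"translation": [0.36,0.61,0],"twist": [0,0,0]},
    {"translation": [0.405,0.67,0],"twist": [0,0,0]},
    {"translation": [0.44,0.71,0],"twist": [0,0,0]}
  ]
}}

```text
t: 37.15
ee_pos: [578.1, 140.6, 348.5]
orientation: [0.555, 3.092, 0.0]
ft_force: [-0.1, -0.3, -2.2]
width: 29.3
```

Emit:
{"name": "send_rows", "arguments": {
  "commands": [
    {"translation": [0,-0.005,-0.12],"twist": [0,0,0]},
    {"translation": [0,-0.01,-0.24],"twist": [0,0,0]},
    {"translation": [0,-0.01,-0.36],"twist": [0,0,0]},
    {"translation": [0,-0.01,-0.48],"twist": [0,0,0]},
    {"translation": [0,-0.01,-0.6],"twist": [0,0,0]},
    {"translation": [0,-0.01,-0.68],"twist": [0,0,0]},
    {"translation": [0,-0.01,-0.73],"twist": [0,0,0]},
    {"translation": [0,-0.01,-0.76],"twist": [0,0,0]},
    {"translation": [0,-0.01,-0.78],"twist": [0,0,0]},
    {"translation": [0,-0.01,-0.79],"twist": [0,0,0]}
  ]
}}

```text
t: 38.15
ee_pos: [577.8, 138.9, 269.6]
orientation: [0.556, 3.092, 0.0]
ft_force: [0.0, 0.1, -1.8]
width: 29.3
```

Emit:
{"name": "send_rows", "arguments": {
  "commands": [
    {"translation": [0,0,-0.003],"twist": [0,0,0]},
    {"translation": [0,0,-0.006],"twist": [0,0,0]},
    {"translation": [0,0,-0.009],"twist": [0,0,0]},
    {"translation": [0,0,-0.012],"twist": [0,0,0]},
    {"translation": [0,0,-0.015],"twist": [0,0,0]},
    {"translation": [0,0,-0.015],"twist": [0,0,0]},
    {"translation": [0,0,-0.015],"twist": [0,0,0]},
    {"translation": [0,0,-0.015],"twist": [0,0,0]},
    {"translation": [0,0,-0.015],"twist": [0,0,0]},
    {"translation": [0,0,-0.015],"twist": [0,0,0]}
  ]
}}

```text
t: 39.15
ee_pos: [577.8, 138.9, 268.6]
orientation: [0.556, 3.091, 0.0]
ft_force: [-0.8, -1.1, 5.3]
width: 29.1
```

Emit:
{"name": "send_rows", "arguments": {
  "commands": [
    {"translation": [0,0,0],"twist": [0,0,0]},
    {"translation": [0,0,0],"twist": [0,0,0]},
    {"translation": [0,0,0],"twist": [0,0,0]},
    {"translation": [0,0,0],"twist": [0,0,0]},
    {"translation": [0,0,0],"twist": [0,0,0]},
    {"translation": [0,0,0.08],"twist": [0,0,0]},
    {"translation": [0,0,0.22],"twist": [0,0,0]},
    {"translation": [0,0,0.4],"twist": [0,0,0]},
    {"translation": [0,0,0.6],"twist": [0,0,0]},
    {"translation": [0,0,0.8],"twist": [0,0,0]}
  ],
  "grip": -0.4
}}

```text
t: 40.15
ee_pos: [577.7, 138.9, 350.0]
orientation: [0.556, 3.091, 0.001]
ft_force: [0.8, 0.7, -0.1]
width: 61.4
```

Emit:
{"name": "send_rows", "arguments": {
  "commands": [
    {"translation": [-0.07,-0.085,0],"twist": [0,0,0]},
    {"translation": [-0.14,-0.17,0],"twist": [0,0,0]},
    {"translation": [-0.21,-0.255,0],"twist": [0,0,0]},
    {"translation": [-0.28,-0.34,0],"twist": [0,0,0]},
    {"translation": [-0.35,-0.425,0],"twist": [0,0,0]},
    {"translation": [-0.42,-0.51,0],"twist": [0,0,0]},
    {"translation": [-0.49,-0.595,0],"twist": [0,0,0]},
    {"translation": [-0.56,-0.68,0],"twist": [0,0,0]},
    {"translation": [-0.63,-0.765,0],"twist": [0,0,0]},
    {"translation": [-0.7,-0.85,0],"twist": [0,0,0]}
  ]
}}

```text
t: 41.15
ee_pos: [507.1, 53.2, 348.0]
orientation: [0.556, 3.092, 0.0]
ft_force: [-0.3, -0.6, 0.5]
width: 61.2
```

Emit:
{"name": "send_rows", "arguments": {
  "commands": [
    {"translation": [-0.05,-0.085,0],"twist": [0,0,0]},
    {"translation": [-0.1,-0.17,0],"twist": [0,0,0]},
    {"translation": [-0.15,-0.255,0],"twist": [0,0,0]},
    {"translation": [-0.2,-0.34,0],"twist": [0,0,0]},
    {"translation": [-0.25,-0.425,0],"twist": [0,0,0]},
    {"translation": [-0.3,-0.51,0],"twist": [0,0,0]},
    {"translation": [-0.35,-0.595,0],"twist": [0,0,0]},
    {"translation": [-0.4,-0.68,0],"twist": [0,0,0]},
    {"translation": [-0.45,-0.765,0],"twist": [0,0,0]},
    {"translation": [-0.5,-0.85,0],"twist": [0,0,0]}
  ]
}}

```text
t: 42.15
ee_pos: [457.3, -31.8, 348.0]
orientation: [0.556, 3.092, -0.0]
ft_force: [0.3, -0.4, -0.0]
width: 61.0
```

Emit:
{"name": "send_rows", "arguments": {
  "commands": [
    {"translation": [-0.05,-0.085,0],"twist": [0,0,0]},
    {"translation": [-0.1,-0.17,0],"twist": [0,0,0]},
    {"translation": [-0.15,-0.255,0],"twist": [0,0,0]},
    {"translation": [-0.2,-0.34,0],"twist": [0,0,0]},
    {"translation": [-0.25,-0.425,0],"twist": [0,0,0]},
    {"translation": [-0.3,-0.51,0],"twist": [0,0,0]},
    {"translation": [-0.35,-0.595,0],"twist": [0,0,0]},
    {"translation": [-0.4,-0.68,0],"twist": [0,0,0]},
    {"translation": [-0.45,-0.765,0],"twist": [0,0,0]},
    {"translation": [-0.5,-0.85,0],"twist": [0,0,0]}
  ]
}}

```text
t: 43.15
ee_pos: [407.3, -116.9, 348.0]
orientation: [0.556, 3.092, -0.0]
ft_force: [0.5, 0.0, 0.3]
width: 61.3
```

Emit:
{"name": "send_rows", "arguments": {
  "commands": [
    {"translation": [-0.04,-0.09,-0.02],"twist": [0,0,0]},
    {"translation": [-0.08,-0.18,-0.04],"twist": [0,0,0]},
    {"translation": [-0.12,-0.27,-0.06],"twist": [0,0,0]},
    {"translation": [-0.16,-0.36,-0.08],"twist": [0,0,0]},
    {"translation": [-0.2,-0.45,-0.1],"twist": [0,0,0]},
    {"translation": [-0.24,-0.54,-0.12],"twist": [0,0,0]},
    {"translation": [-0.27,-0.63,-0.14],"twist": [0,0,0]},
    {"translation": [-0.29,-0.72,-0.16],"twist": [0,0,0]},
    {"translation": [-0.3,-0.79,-0.18],"twist": [0,0,0]},
    {"translation": [-0.3,-0.83,-0.2],"twist": [0,0,0]}
  ]
}}

```text
t: 44.15
ee_pos: [377.6, -199.9, 327.8]
orientation: [0.557, 3.092, -0.0]
ft_force: [0.2, -0.6, 1.1]
width: 61.3
```

```bash
python3 - <<'E'
from workcell import ctrl
import cv2
r=ctrl.get_image("scene")["img"][90:400,150:500];cv2.imwrite("pics/s2.png",cv2.cvtColor(cv2.resize(r,None,fx=1.8,fy=1.8),cv2.COLOR_RGB2BGR))
E
```

```text
(no output)
```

View pics/s2.png

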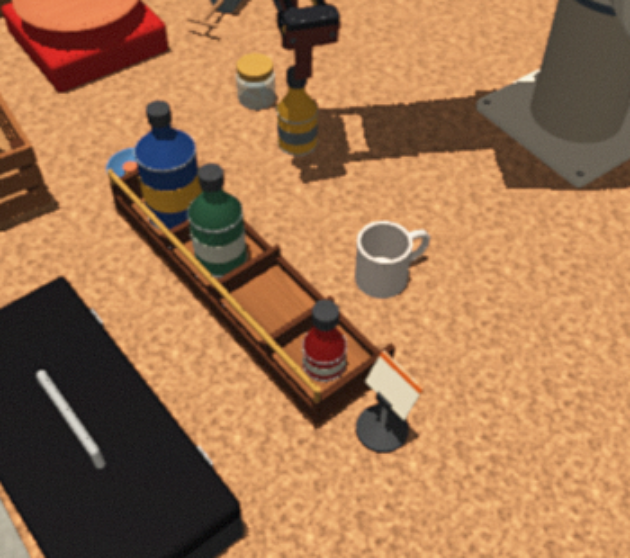

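Blue, green and red are upright in their bays (crop 165,165; 217,225; 325,345). The mug and jar are untouched, and the gripper is above yellow.

Emit:
{"name": "send_rows", "arguments": {
  "commands": [
    {"translation": [0,0.005,-0.08],"twist": [0,0,0]},
    {"translation": [0,0.01,-0.16],"twist": [0,0,0]},
    {"translation": [0,0.01,-0.24],"twist": [0,0,0]},
    {"translation": [0,0.01,-0.3],"twist": [0,0,0]},
    {"translation": [0,0.01,-0.35],"twist": [0,0,0]},
    {"translation": [0,0.01,-0.39],"twist": [0,0,0]},
    {"translation": [0,0.01,-0.42],"twist": [0,0,0]},
    {"translation": [0,0.01,-0.44],"twist": [0,0,0]},
    {"translation": [0,0.01,-0.445],"twist": [0,0,0]},
    {"translation": [0,0.01,-0.445],"twist": [0,0,0]}
  ]
}}

```text
t: 45.2
ee_pos: [377.7, -198.2, 283.5]
orientation: [0.556, 3.092, -0.0]
ft_force: [-0.5, -0.9, -1.1]
width: 61.5
```

Emit:
{"name": "send_rows", "arguments": {
  "commands": [
    {"translation": [0,0,0],"twist": [0,0,0]},
    {"translation": [0,0,0],"twist": [0,0,0]},
    {"translation": [0,0,0],"twist": [0,0,0]},
    {"translation": [0,0,0],"twist": [0,0,0]},
    {"translation": [0,0,0],"twist": [0,0,0]},
    {"translation": [0,0,0],"twist": [0,0,0]},
    {"translation": [0,0,0],"twist": [0,0,0]},
    {"translation": [0,0,0],"twist": [0,0,0]},
    {"translation": [0,0,0],"twist": [0,0,0]},
    {"translation": [0,0,0],"twist": [0,0,0]}
  ],
  "grip": 1
}}

```text
t: 46.2
ee_pos: [377.7, -198.2, 283.5]
orientation: [-0.556, -3.092, 0.0]
ft_force: [0.2, -0.2, 1.1]
width: 29.5
```

Emit:
{"name": "send_rows", "arguments": {
  "commands": [
    {"translation": [0,0,0.05],"twist": [0,0,0]},
    {"translation": [0,0,0.15],"twist": [0,0,0]},
    {"translation": [0,0,0.25],"twist": [0,0,0]},
    {"translation": [0,0,0.35],"twist": [0,0,0]},
    {"translation": [0,0,0.45],"twist": [0,0,0]},
    {"translation": [0,0,0.55],"twist": [0,0,0]},
    {"translation": [0,0,0.65],"twist": [0,0,0]},
    {"translation": [0,0,0.75],"twist": [0,0,0]},
    {"translation": [0,0,0.85],"twist": [0,0,0]},
    {"translation": [0,0,0.9],"twist": [0,0,0]}
  ]
}}

```text
t: 47.2
ee_pos: [377.8, -198.2, 374.6]
orientation: [0.556, 3.091, -0.001]
ft_force: [0.5, -0.7, -2.6]
width: 29.4
```

Emit:
{"name": "send_rows", "arguments": {
  "commands": [
    {"translation": [0.05,0.085,0],"twist": [0,0,0]},
    {"translation": [0.1,0.17,0],"twist": [0,0,0]},
    {"translation": [0.15,0.255,0],"twist": [0,0,0]},
    {"translation": [0.2,0.34,0],"twist": [0,0,0]},
    {"translation": [0.25,0.425,0],"twist": [0,0,0]},
    {"translation": [0.3,0.51,0],"twist": [0,0,0]},
    {"translation": [0.35,0.595,0],"twist": [0,0,0]},
    {"translation": [0.4,0.68,0],"twist": [0,0,0]},
    {"translation": [0.45,0.765,0],"twist": [0,0,0]},
    {"translation": [0.5,0.85,0],"twist": [0,0,0]}
  ]
}}

```text
t: 48.2
ee_pos: [428.1, -112.4, 373.5]
orientation: [0.556, 3.092, -0.0]
ft_force: [0.3, 0.1, -1.8]
width: 29.5
```

Emit:
{"name": "send_rows", "arguments": {
  "commands": [
    {"translation": [0.06,0.085,0],"twist": [0,0,0]},
    {"translation": [0.12,0.17,0],"twist": [0,0,0]},
    {"translation": [0.18,0.255,0],"twist": [0,0,0]},
    {"translation": [0.24,0.34,0],"twist": [0,0,0]},
    {"translation": [0.3,0.425,0],"twist": [0,0,0]},
    {"translation": [0.36,0.51,0],"twist": [0,0,0]},
    {"translation": [0.42,0.595,0],"twist": [0,0,0]},
    {"translation": [0.48,0.68,0],"twist": [0,0,0]},
    {"translation": [0.54,0.765,0],"twist": [0,0,0]},
    {"translation": [0.6,0.85,0],"twist": [0,0,0]}
  ]
}}

```text
t: 49.2
ee_pos: [488.2, -27.4, 373.5]
orientation: [-0.556, -3.092, 0.0]
ft_force: [-0.7, 0.3, -2.1]
width: 29.4
```

Emit:
{"name": "send_rows", "arguments": {
  "commands": [
    {"translation": [0.1,0.07,0],"twist": [0,0,0]},
    {"translation": [0.2,0.14,0],"twist": [0,0,0]},
    {"translation": [0.3,0.21,0],"twist": [0,0,0]},
    {"translation": [0.4,0.28,0],"twist": [0,0,0]},
    {"translation": [0.5,0.35,0],"twist": [0,0,0]},
    {"translation": [0.6,0.42,0],"twist": [0,0,0]},
    {"translation": [0.7,0.49,0],"twist": [0,0,0]},
    {"translation": [0.8,0.56,0],"twist": [0,0,0]},
    {"translation": [0.9,0.61,0],"twist": [0,0,0]},
    {"translation": [0.97,0.64,0],"twist": [0,0,0]}
  ]
}}

```text
t: 50.2
ee_pos: [585.6, 36.4, 373.5]
orientation: [0.555, 3.092, 0.0]
ft_force: [0.6, -0.1, -2.1]
width: 29.6
```

Emit:
{"name": "send_rows", "arguments": {
  "commands": [
    {"translation": [0,-0.01,-0.12],"twist": [0,0,0]},
    {"translation": [-0.01,-0.015,-0.24],"twist": [0,0,0]},
    {"translation": [-0.01,-0.015,-0.36],"twist": [0,0,0]},
    {"translation": [-0.01,-0.015,-0.48],"twist": [0,0,0]},
    {"translation": [-0.01,-0.015,-0.6],"twist": [0,0,0]},
    {"translation": [-0.01,-0.015,-0.68],"twist": [0,0,0]},
    {"translation": [-0.01,-0.015,-0.73],"twist": [0,0,0]},
    {"translation": [-0.01,-0.015,-0.76],"twist": [0,0,0]},
    {"translation": [-0.01,-0.015,-0.78],"twist": [0,0,0]},
    {"translation": [-0.01,-0.015,-0.79],"twist": [0,0,0]}
  ]
}}

```text
t: 51.2
ee_pos: [583.8, 34.4, 294.6]
orientation: [0.556, 3.092, 0.0]
ft_force: [0.3, -0.2, -2.2]
width: 29.2
```

Emit:
{"name": "send_rows", "arguments": {
  "commands": [
    {"translation": [0,0,-0.003],"twist": [0,0,0]},
    {"translation": [0,0,-0.006],"twist": [0,0,0]},
    {"translation": [0,0,-0.009],"twist": [0,0,0]},
    {"translation": [0,0,-0.012],"twist": [0,0,0]},
    {"translation": [0,0,-0.015],"twist": [0,0,0]},
    {"translation": [0,0,-0.015],"twist": [0,0,0]},
    {"translation": [0,0,-0.015],"twist": [0,0,0]},
    {"translation": [0,0,-0.015],"twist": [0,0,0]},
    {"translation": [0,0,-0.015],"twist": [0,0,0]},
    {"translation": [0,0,-0.015],"twist": [0,0,0]}
  ]
}}

```text
t: 52.2
ee_pos: [583.9, 34.3, 293.5]
orientation: [0.556, 3.091, 0.0]
ft_force: [-0.4, -1.8, 5.1]
width: 29.7
```

Yellow is seated (+5 N contact). Next I release, rise, back away and look.

Emit:
{"name": "send_rows", "arguments": {
  "commands": [
    {"translation": [0,0,0],"twist": [0,0,0]},
    {"translation": [0,0,0],"twist": [0,0,0]},
    {"translation": [0,0,0],"twist": [0,0,0]},
    {"translation": [0,0,0],"twist": [0,0,0]},
    {"translation": [0,0,0],"twist": [0,0,0]},
    {"translation": [0,0,0.08],"twist": [0,0,0]},
    {"translation": [0,0,0.22],"twist": [0,0,0]},
    {"translation": [0,0,0.4],"twist": [0,0,0]},
    {"translation": [0,0,0.6],"twist": [0,0,0]},
    {"translation": [0,0,0.8],"twist": [0,0,0]}
  ],
  "grip": -0.4
}}

```text
t: 53.2
ee_pos: [583.7, 34.4, 375.0]
orientation: [0.556, 3.091, 0.0]
ft_force: [0.7, -0.3, -0.6]
width: 61.3
```

Emit:
{"name": "send_rows", "arguments": {
  "commands": [
    {"translation": [-0.1,0,0.03],"twist": [0,0,0]},
    {"translation": [-0.2,0,0.06],"twist": [0,0,0]},
    {"translation": [-0.3,0,0.09],"twist": [0,0,0]},
    {"translation": [-0.4,0,0.12],"twist": [0,0,0]},
    {"translation": [-0.5,0,0.15],"twist": [0,0,0]},
    {"translation": [-0.6,0,0.18],"twist": [0,0,0]},
    {"translation": [-0.7,0,0.21],"twist": [0,0,0]},
    {"translation": [-0.8,0,0.24],"twist": [0,0,0]},
    {"translation": [-0.9,0,0.27],"twist": [0,0,0]},
    {"translation": [-1.0,0,0.3],"twist": [0,0,0]}
  ]
}}

```text
t: 54.2
ee_pos: [482.9, 34.3, 403.2]
orientation: [0.556, 3.092, -0.0]
ft_force: [0.0, -0.2, -0.5]
width: 61.4
```

Emit:
{"name": "send_rows", "arguments": {
  "commands": [
    {"translation": [-0.1,0,0],"twist": [0,0,0]},
    {"translation": [-0.2,0,0],"twist": [0,0,0]},
    {"translation": [-0.3,0,0],"twist": [0,0,0]},
    {"translation": [-0.4,0,0],"twist": [0,0,0]},
    {"translation": [-0.5,0,0],"twist": [0,0,0]},
    {"translation": [-0.6,0,0],"twist": [0,0,0]},
    {"translation": [-0.7,0,0],"twist": [0,0,0]},
    {"translation": [-0.8,0,0],"twist": [0,0,0]},
    {"translation": [-0.8,0,0],"twist": [0,0,0]},
    {"translation": [-0.8,0,0],"twist": [0,0,0]}
  ]
}}

```text
t: 55.2
ee_pos: [403.7, 34.4, 403.2]
orientation: [0.556, 3.091, 0.0]
ft_force: [0.3, -0.3, 0.8]
width: 61.6
```

```bash
python3 - <<'E'
from workcell import ctrl
import cv2,numpy as np
a=ctrl.get_image("scene")["img"];b=ctrl.get_image("top")["img"]
g=np.hstack([cv2.resize(a[90:400,150:500],(400,354)),cv2.resize(b[130:350,160:520],(400,354))])
cv2.imwrite("pics/f.png",cv2.cvtColor(g,cv2.COLOR_RGB2BGR));o=ctrl.get_obs();print(o["ft_force"],o["qvel"].round(3))
E
```

```text
[ 0.14679317  0.49153233 -0.47484528] [-0.     0.004 -0.001 -0.002  0.002 -0.   ]
```

View pics/f.png

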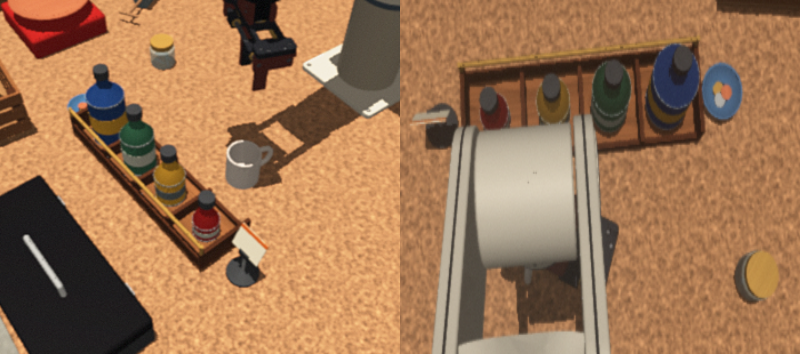

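The final views show all four tins upright, one per bay, in the order red, yellow, green, blue from the stand to the dish. The mug and jar are in place, and the arm is clear.

```bash
python3 -c "
from workcell import ctrl
print(ctrl.close_job())"
```

```text
the job is handed in; nothing more can be done
None
```

All four tins are standing upright in the rack, one per bay: red next to the price-ticket stand, then yellow, green, and blue at the coin dish. I handed the job in at about 55 s of the 106 s allowed.

- **Setting down:** I lowered each tin slowly until the force reading showed it resting on the rack floor (about 5 N), then opened the gripper. None was dropped.
- **Last checks:** The final side and top pictures show the four tins upright in the right order, the jar and mug apparently where they were, and the gripper open and clear. In the top picture the arm covers most of the mug, so I judged the mug from the side view. I judged the jar and mug by eye and did not measure them again.
- **Measurements:** The tin positions from the two cameras agreed within about 2 mm. Two separate estimates of the rack's centre differed by about 4 mm, so I used a value between them.
- **Problems:** The first four move commands were refused because they left out the turn values, and nothing moved. An early colour-mask measurement of the caps and the stand foot did not work, so I read those positions from enlarged crops instead. Nothing else failed.

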